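# Flip a headset cover over the fixture's edge and push it home, inside up

### The arm

A 6-joint arm with a two-finger parallel gripper is mounted at the origin on the work surface. World frame = base frame: x ahead of the robot, y to its left, z up, the work surface at z = 0. Lengths are in m, angles in degrees, forces in N, time in s.
With the tool pointing down it reaches from about 0.3 to 0.825 m from the base axis. Payload 5.4 kg.
Tool frame: the origin (TCP) lies at the very end of the fingers, on their centre line; the grasp point (between the pads) lies 19 mm behind it (arm.hold_point_z is the distance from the TCP to the grasp point, in m); z points along the fingers, y is the direction in which the jaws open and shut (so a half turn about z gives the same grasp; the last joint's range is limited). The gripper opens to 92 mm and grips with 3 to 60 N. Pads are 20 mm wide; open, the fingers measure 128 mm over their backs; the gripper's body (75 mm by 189 mm) begins 69 mm behind the grasp point.
Start: joints at [-79.475, 9.076, 91.501, -0, 79.423, -12.038], TCP at [0.221, -0.531, 0.215] pointing down, gripper open.
Joint ranges: [-166.64, 166.64], [-54.1, 131.32], [10.49, 154.53], [-73.88, 253.88], [9.74, 151.15], [-171.62, 171.62]. Speed limits (degrees/s): [147.25, 147.25, 180, 180, 180, 180].

### API

Orientations are given as a 3x3 rotation matrix whose columns are the frame's x, y, z axes.
In Python, from cell import arm, cams gives the robot as it stands.
- The arm moves only by the tool move_arm, never from a script. Its argument "commands" is a list that holds one entry, the list of rows, each a list of 7 numbers: the shift along the tool's x, y, z in m, then the turn, a rotation vector about the tool's x, y, z in degrees, then the closure in counts, from 0 (fully open) to 255 (shut). In form: [[[tx, ty, tz, wx, wy, wz, jaw], ...]]. A call has 1 to 8 rows; each row is the pose to reach, as a shift and turn from the pose commanded when the call began, along the tool's axes at that moment; what a row does not reach only later rows make up. A row lasts 1/10 s, in which the tool goes at most 50 mm and 8.59 degrees, less where a joint would pass 70% of its speed; a pose out of reach is approached as far as the arm can. A call with a gripper value outside its range is refused whole. The fingers move at their own pace and stop on an object; the grip force is fixed at half the most. Time passes only in rows, so rows that repeat a pose let the fingers close. It gives the time, the measured TCP pose, the force and the opening at its end, in the units of the state.
- arm.state(): the state, without advancing time (a new reading comes with each control period).
- cams.snapshot(name): name is "scene" or "side" or "wrist"; returns the picture (400x640x3 uint8, red, green, blue); there is no depth.
- cams.camera_model(name): a dict with "mtx" (3x3 intrinsics, pixels), "extrinsics" (4x4, takes a point from world to camera coordinates); the wrist camera has in their place "T_tool_cam" (4x4, takes a point from camera to tool coordinates, whose origin is the TCP and whose axes are the flange's). Camera axes: x right, y up, looking along -z (the intrinsics and any distortion apply to the point x, -y, -z); pixel columns grow to the right and rows downward; lengths in m; the calibration is good to about 2 mm. A picture is of the moment at which its call begins: read the wrist's pose just before it. camera_model takes no time and is no camera call.
- arm.job_done(): hands the job in, once; it reports no verdict.
The state is a dict: "time_s": time; "joints": joint angles; "qvel": joint speeds; "effort": joint torques, N m; "tcp_pos": TCP position; "eef_rot": TCP orientation; "contact_force": force on the tool from outside, world axes, zero at the start; "wrist_torque": the same for the moment, N m; "width": opening from 0.0 (shut) to 1.0 (fully open).
Only numpy, scipy, OpenCV 4.12 (cv2) and the standard library are available. Lean on these libraries where they do the work, as an engineer would, in place of code of your own. Each camera call takes 0.05 s, during which the arm holds its last target. There are 200 camera calls.

### The job

The flat cover lies outside up on the bench in front of the low screwdriving fixture. Without picking it up, push it with the fingertips against the fixture's front edge until it tips up and flips over the edge onto the fixture, inside up; then push it back until it sits flush against the fixture's rear stop bar. Leave the headset, tweezers, screwdriver and screw dish where they are.

Things in the scene. Friction and masses are not known exactly. Their poses are not given: they have to be found in the camera images.
- fixture: Fixed aluminium plate, 150 deep (x) x 200 wide (y) x 12 mm thick, square edges, level grey pad on top. Origin: middle of the foot of its upright front face (the one towards the robot), at bench height; x horizontal, from front face to rear stop; z up. Behind the stop (x over 100 mm, y +-82 mm) two open toggle clamps, up to 68 mm above the bench, unused.
- fixture_edge (a point): Middle of the fixture's upper front edge, 12 mm above the bench; fixture's axes. A cover pressed against the front face pivots there when the fingertips, still pressing on its front edge, move up: friction lifts that edge and the tips come under its border. Pushed past upright it falls flat onto the plate, 12 to 25 mm overhanging the front. A press of 5 to 8 N does.
- stop_face (a point): Foot of the stop bar's face towards the robot, mid-length, on the plate's top, 80 mm behind the front edge; fixture's axes. The steel bar is 180 mm long (y), 12 mm thick and stands 12 mm above the plate.
- cover_centre (a point): Centre of the black plastic cover, about 70 g: 70 (its x) x 110 (y) x 9 mm (z). Outside: flat 3 mm plate with two round windows. Inside: a lip 6 mm high, 4 mm in from the border, and four screw bosses. z points out of the outside: up at the start (standing on the lip, border 6 to 9 mm above the bench), down when inside up. x starts within 0.3 rad of the fixture's x.
- front_edge (a point): Middle of the cover's border on its -x side, half-way through the 3 mm plate (7.5 mm above the bench at the start): the edge towards the robot at the start, which goes up and over and ends at the stop bar. Cover's axes.
- back_edge (a point): Middle of the cover's border on its +x side, half-way through the 3 mm plate: the edge that meets the fixture's front face. Cover's axes.
- headset: Bystander: black headset shell with grey face foam, 120 mm deep (x), 185 mm wide (y), 97 mm high; origin on the bench under its middle.
- tweezers: Bystander: dark tweezers lying along their x, 135 mm long, 11 mm high; origin on the underside, near the middle.
- driver: Bystander: precision screwdriver lying along its x, 157 mm long, 15 mm high; origin on the bench, near the middle.
- screw_dish: Bystander: round white dish, 66 mm across, 18 mm high; origin at the centre of its underside.
Mind the look-alikes: they are no part of the job. There is more than one size of the part that bears cover_centre; the job needs the largest.

How it is judged:
By the outcome, as a careful person would: the job done as asked, in the order asked, and still so for the second after the job is handed in, with the robot touching nothing.
It also fails if it takes over 64 s, if anything falls off the work surface, if the arm or the gripper's body presses on something with over 40 N, if the wrist force passes 120 N, or if a joint passes its speed limit or range.

## Working session

There is one attempt and no reset: what is moved stays moved. The work goes in short steps, Python scripts to look and compute and a tool call to move; the robot and the scene stay as the last step left them, time stands still between calls to the robot, and variables do not carry over. Pictures are saved under pics/ and viewed, about 8 in all and at most 12, crops included, and the job is handed in when it is done.

Besides the shell and the picture viewer there is one more tool, called after ">>>" in YAML: its name, and indented under it one key for each argument. move_arm: Moves the arm, as the interface text tells. Its arguments: {"type":"object","properties":{"commands":{"type":"array"}},"required":["commands"]}

```bash
mkdir -p pics; ls
python3 - <<'E'
from cell import arm,cams
import cv2,numpy as np
np.set_printoptions(precision=4,suppress=True)
for n in("scene","side"):
    cv2.imwrite(f"pics/{n}0.png",cams.snapshot(n)[...,::-1]); print(n,cams.camera_model(n))
print(cams.camera_model("wrist"));s=arm.state();print(s["time_s"],s["tcp_pos"],s["eef_rot"],s["contact_force"])
E
```

```text
pics
scene {'mtx': array([[400.9514,   0.    , 315.0924],
       [  0.    , 400.9514, 201.1368],
       [  0.    ,   0.    ,   1.    ]]), 'extrinsics': array([[-0.3729,  0.9278,  0.0116,  0.1101],
       [-0.6495, -0.2699,  0.7108,  0.3358],
       [ 0.6626,  0.2576,  0.7032, -1.2047],
       [ 0.    ,  0.    ,  0.    ,  1.    ]])}
side {'mtx': array([[483.0122,   0.    , 311.6022],
       [  0.    , 483.0122, 196.388 ],
       [  0.    ,   0.    ,   1.    ]]), 'extrinsics': array([[-0.9964, -0.0821,  0.0226,  0.5522],
       [ 0.0628, -0.5293,  0.8461, -0.0024],
       [-0.0575,  0.8445,  0.5325, -1.081 ],
       [ 0.    ,  0.    ,  0.    ,  1.    ]])}
{'mtx': array([[291.7631,   0.    , 318.6541],
       [  0.    , 291.7631, 200.3772],
       [  0.    ,   0.    ,   1.    ]]), 'T_tool_cam': array([[ 0.0007,  0.9554,  0.2953,  0.0837],
       [ 1.    , -0.0009,  0.0005, -0.0012],
       [ 0.0007,  0.2953, -0.9554, -0.171 ],
       [ 0.    ,  0.    ,  0.    ,  1.    ]])}
0.1 [ 0.2205 -0.5304  0.2137] [[ 0.9234  0.3837 -0.0003]
 [ 0.3837 -0.9234  0.0016]
 [ 0.0003 -0.0016 -1.    ]] [-0.2252  1.1042  0.6217]
```

View pics/scene0.png

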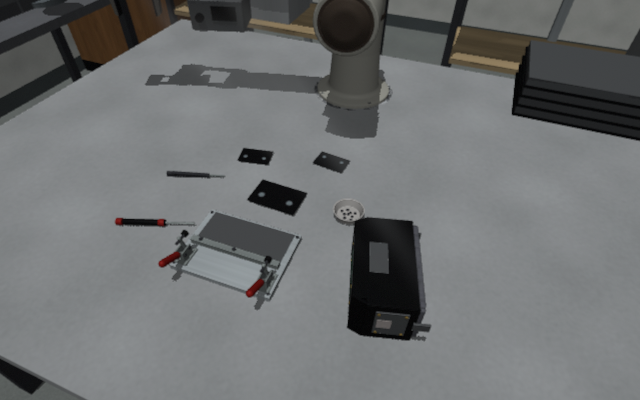

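View pics/side0.png

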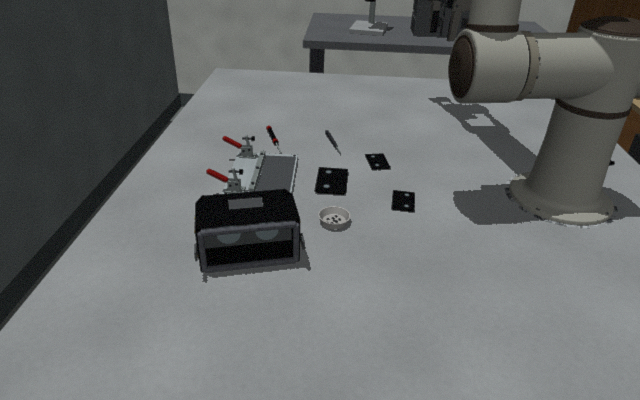

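The scene view shows the large cover at about (278,197), just in front of the fixture (230,245). Two smaller look-alikes are at (256,156) and (331,161). The dish is at (349,211), the headset at (385,275), the tweezers at (195,175) and the driver at (155,222). The side view agrees with this.

```bash
cat > h.py <<'E'
from cell import arm,cams
import cv2,numpy as np
np.set_printoptions(precision=4,suppress=True)
def ray(M,E,uv,z):
    c=np.linalg.inv(E)
    p=np.c_[np.asarray(uv,float),np.ones(len(uv))]@np.linalg.inv(M).T
    d=(p*[1,-1,-1])@c[:3,:3].T; o=c[:3,3]
    return o+d*((z-o[2])/d[:,2])[:,None]
def fixed(n):
    m=cams.camera_model(n); return m["mtx"],m["extrinsics"]
def wrist():
    m=cams.camera_model("wrist"); s=arm.state()
    T=np.eye(4);T[:3,:3]=s["eef_rot"];T[:3,3]=s["tcp_pos"]
    im=cams.snapshot("wrist")[...,::-1].copy()
    return im,m["mtx"],np.linalg.inv(T@m["T_tool_cam"])
def rects(im,M,E,z,lo,hi,amin=80):
    g=cv2.cvtColor(im,cv2.COLOR_BGR2GRAY)
    cs,_=cv2.findContours(cv2.inRange(g,lo,hi),cv2.RETR_EXTERNAL,cv2.CHAIN_APPROX_NONE)
    out=[]
    for c in cs:
        if cv2.contourArea(c)<amin: continue
        w=ray(M,E,c[:,0],z)[:,:2]
        (x,y),wh,a=cv2.minAreaRect((w*1000).astype(np.float32))
        out.append((c[:,0].mean(0).round(),np.array([x,y,*wh,a]).round(1)))
    return out
E
python3 - <<'E'
from h import *
for n in("scene","side"):
    im=cv2.imread(f"pics/{n}0.png");M,E=fixed(n)
    for r in rects(im,M,E,.009,0,45): 
        if 100<r[0][1]<260 and r[1][2]<250:print(n,*r)
M,E=fixed("scene")
print(ray(M,E,[(212,212),(301,236),(278,268),(188,240)],.012))
E
cp /dev/null /dev/null; python3 -c "
import cv2;i=cv2.imread('pics/scene0.png')[140:310,100:420];cv2.imwrite('pics/c0.png',cv2.resize(i,None,fx=2.5,fy=2.5,interpolation=cv2.INTER_CUBIC))"
```

```text
scene [172. 257.] [ 731.2 -109.    19.1   51.9   72. ]
scene [142. 222.] [ 682.1 -219.9   15.9   99.8   19.6]
scene [277. 197.] [511.8  -1.2 109.5  71.8  88.2]
scene [188. 174.] [ 524.  -218.9   14.3   95.6   19.8]
scene [328. 163.] [357.5  64.4  72.6  47.4  82. ]
scene [255. 156.] [ 406.  -109.6   49.9   73.5   11.7]
side [403. 201.] [351.3  68.1  78.1  46.3  83.9]
side [250. 234.] [663.6 192.3 205.7 254.3  16.2]
side [331. 181.] [508.6   0.8 117.8  68.   88.5]
side [377. 161.] [ 401.1 -106.4   46.5   79.5   10.7]
side [632. 141.] [-284.6 -296.2  236.8   48.1   64.7]
side [594. 111.] [-291.6 -539.5  147.5  225.4   73.8]
side [ 82. 215.] [1005.9    2.4   56.7  983.4    0.2]
[[ 0.6068 -0.1022  0.012 ]
 [ 0.5962  0.0914  0.012 ]
 [ 0.6814  0.083   0.012 ]
 [ 0.688  -0.1044  0.012 ]]cp: '/dev/null' and '/dev/null' are the same file
```

View pics/c0.png

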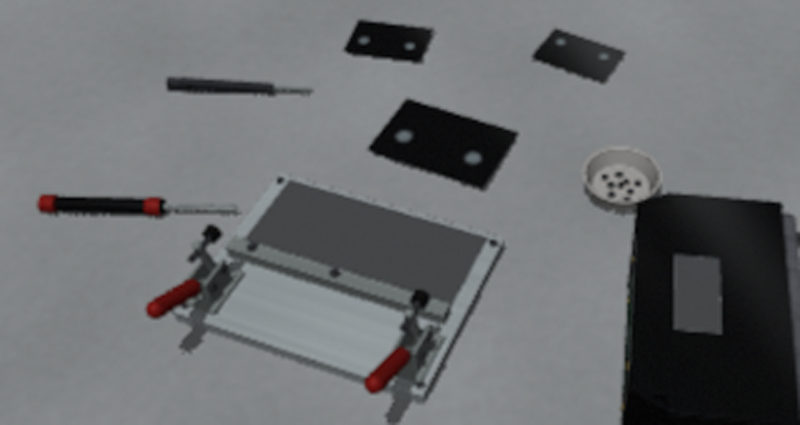

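```bash
cat >> h.py <<'E'
from scipy.spatial.transform import Rotation as Ro
def goal(p,yaw=3.1,tilt=0):
    """shift/turn in tool axes to world pose p; tilt>0 leans finger tips forward"""
    s=arm.state();R=np.array(s["eef_rot"])
    c=np.array([[1,0,0],[0,-1,0],[0,0,-1.]])
    T=(Ro.from_euler('z',yaw,degrees=True)*Ro.from_euler('y',-tilt,degrees=True)).as_matrix()@c
    print("shift",(R.T@(np.array(p)-s["tcp_pos"])).round(4),"turn",Ro.from_matrix(R.T@T).as_rotvec(degrees=True).round(2),"t",s["time_s"],"tcp",np.array(s["tcp_pos"]),"F",np.array(s["contact_force"]))
E
python3 - <<'E'
from h import *
M,E=fixed("scene")
print(ray(M,E,[(358,218),(413,220),(349,325)],.097))
goal((.50,0,.25))
E
```

```text
[[0.5867 0.1964 0.097 ]
 [0.5546 0.2861 0.097 ]
 [0.7842 0.2458 0.097 ]]
shift [ 0.4616 -0.3826 -0.0355] turn [-0.1  -0.   19.46] t 0.1 tcp [ 0.2205 -0.5304  0.2137] F [-0.2252  1.1042  0.6217]
```

>>> move_arm:
  commands:
    - [[0.038,-0.032,-0.0355,0,0,3,150],[0.077,-0.064,-0.0355,0,0,6,150],[0.115,-0.096,-0.0355,0,0,9,150],[0.154,-0.128,-0.0355,0,0,12,150],[0.192,-0.16,-0.0355,0,0,15,150],[0.23,-0.19,-0.0355,0,0,18,150],[0.27,-0.223,-0.0355,0,0,19.5,150],[0.308,-0.255,-0.0355,0,0,19.5,150]]

```text
time_s: 0.9
tcp_pos: [0.4032, -0.1837, 0.2499]
eef_rot: [[0.999, 0.052, -0.0], [0.052, -0.999, 0.0], [-0.0, -0.0, -1.0]]
contact_force: [0.7, -0.2, -0.4]
width: 0.408
```

```bash
python3 -c "
from h import *
goal((.50,0,.25));print(arm.state()['width'])"
```

```text
shift [ 0.1063 -0.1784 -0.0001] turn [-0.01  0.   -0.09] t 0.9 tcp [ 0.4032 -0.1837  0.2499] F [ 0.7393 -0.1732 -0.4064]
0.40807964977590766
```

>>> move_arm:
  commands:
    - [[0.022,-0.037,0,0,0,0,130],[0.044,-0.074,0,0,0,0,130],[0.066,-0.111,0,0,0,0,130],[0.088,-0.148,0,0,0,0,130],[0.106,-0.178,0,0,0,0,130],[0.106,-0.178,0,0,0,0,130]]

```text
time_s: 1.5
tcp_pos: [0.4997, 0.001, 0.2495]
eef_rot: [[0.998, 0.058, -0.001], [0.058, -0.998, 0.001], [-0.001, -0.001, -1.0]]
contact_force: [-0.3, -1.9, -0.1]
width: 0.492
```

Run:
```python
from h import *
im,M,E=wrist(); cv2.imwrite("pics/w1.png",im); np.savez("w1.npz",M=M,E=E)
for z in(.009,.012):
  for r in rects(im,M,E,z,0,45,400):print(z,*r)
goal((.43,0,.05));print(arm.state()['width'])
```

```text
0.009 [ 45. 395.] [ 64.7 481.2  57.9 190.1   3.6]
0.009 [532. 397.] [ 120.8 -406.4   59.9  423.3    3.6]
0.009 [183. 381.] [131.7 234.9 161.1 302.3   3.6]
0.009 [442. 368.] [ 136.4 -263.4  225.8  132.2   66.2]
0.009 [504. 323.] [ 265.8 -342.2   53.9  291.4    4.9]
0.009 [82. 58.] [644.9 316.8 127.9 132.3  16.2]
0.012 [ 45. 395.] [ 68.5 477.7  57.5 188.7   3.6]
0.012 [532. 397.] [ 124.2 -403.4   59.4  420.2    3.6]
0.012 [183. 381.] [135.  233.2 160.  300.1   3.6]
0.012 [442. 368.] [ 139.7 -261.4  224.2  131.3   66.2]
0.012 [504. 323.] [ 268.1 -339.6   53.6  289.3    4.9]
0.012 [82. 58.] [644.4 314.5 126.9 131.3  16.2]
shift [-0.0687 -0.0047  0.1996] turn [-0.01  0.08  0.17] t 1.55 tcp [ 0.4991 -0.0009  0.2495] F [-0.274   0.4586  0.0713]
0.48734492289237424
```

View pics/w1.png

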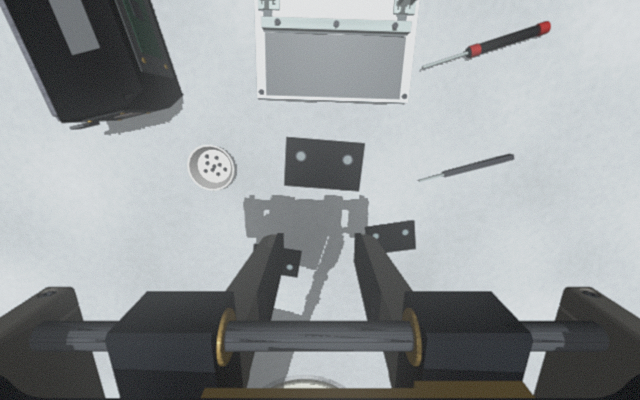

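The wrist view shows the cover's corners at about (287,137), (365,144), (360,190) and (285,184). The fixture's upper front edge runs (257,99)–(408,102), and the stop bar's foot is at row ~32. The small look-alikes are behind, under the fingers at (290,262) and (392,236). The dish is at (212,167).

Run:
```python
from h import *
d=np.load("w1.npz");M,E=d["M"],d["E"];im=cv2.imread("pics/w1.png")
r=rects(im[120:193,270:380],M-np.array([[0,0,270],[0,0,120],[0,0,0]]),E,.009,0,100,400);print(r)
print("edge",ray(M,E,[(257,98),(408,101)],.012)); print("stop foot",ray(M,E,[(270,31),(405,34)],.012))
print("look-alikes",ray(M,E,[(299,276),(282,248),(368,222),(413,220)],.009)[:,:2],"dish edge",ray(M,E,[(236,167)],.018))
g=cv2.cvtColor(im,cv2.COLOR_BGR2GRAY);print(g[90:110,300],g[22:40,300])
```

```text
[(array([53., 43.]), array([509.4,  -3.3, 107.6,  68. ,  88.8]))]
edge [[ 0.5931  0.0898  0.012 ]
 [ 0.6012 -0.1099  0.012 ]]
stop foot [[ 0.6729  0.0735  0.012 ]
 [ 0.6794 -0.0944  0.012 ]]
look-alikes [[ 0.3268  0.024 ]
 [ 0.3747  0.0524]
 [ 0.4259 -0.0764]
 [ 0.4332 -0.1437]] dish edge [[0.5001 0.1182 0.018 ]]
[155 155 155 154 152 161 201 227 221 169 133 150 199 208 207 206 205 207
 207 203] [207 208 210 211 212 202 166 109 100 130 135 131 157 162 163 163 158 161]
```

```bash
python3 -c "
from h import *
goal((.445,-.005,.05),2.5)"
```

```text
shift [-0.054   0.0011  0.1996] turn [-0.01  0.08  0.77] t 1.55 tcp [ 0.4991 -0.0009  0.2495] F [-0.274   0.4586  0.0713]
```

>>> move_arm:
  commands:
    - [[-0.02,0.001,0.03,0,0,0.8,130],[-0.054,0.001,0.07,0,0,0.8,130],[-0.054,0.001,0.11,0,0,0.8,130],[-0.054,0.001,0.15,0,0,0.8,130],[-0.054,0.001,0.19,0,0,0.8,130],[-0.054,0.001,0.22,0,0,0.8,130],[-0.054,0.001,0.235,0,0,0.8,130],[-0.054,0.001,0.235,0,0,0.8,130]]

```text
time_s: 2.35
tcp_pos: [0.4424, -0.0066, 0.0128]
eef_rot: [[0.999, 0.038, -0.006], [0.038, -0.999, 0.001], [-0.006, -0.002, -1.0]]
contact_force: [-0.5, 0.8, -0.0]
width: 0.492
```

```bash
python3 -c "
from h import *
goal((.50,-.005,.004),2.5);print(arm.state()['width'])"
```

```text
shift [0.0577 0.0006 0.0084] turn [-0.09  0.33 -0.33] t 2.35 tcp [ 0.4424 -0.0066  0.0128] F [-0.5242  0.7629 -0.0314]
0.4915401227844955
```

>>> move_arm:
  commands:
    - [[0,0,0.005,0,0,0,130],[0,0,0.0085,0,0,0,130],[0.008,0,0.0085,0,0,0,130],[0.018,0,0.0085,0,0,0,130],[0.028,0,0.0085,0,0,0,130],[0.038,0,0.0085,0,0,0,130],[0.048,0,0.0085,0,0,0,130],[0.054,0,0.0085,0,0,0,130]]

```text
time_s: 3.15
tcp_pos: [0.5005, -0.0041, 0.0067]
eef_rot: [[0.999, 0.04, 0.001], [0.04, -0.999, -0.0], [0.001, 0.0, -1.0]]
contact_force: [-1.2, -1.2, 0.5]
width: 0.492
```

```bash
python3 -c "
from h import *
goal((.518,-.005,.004),2.5)
im,M,E=wrist();cv2.imwrite('pics/w2.png',im)"
```

```text
shift [0.0174 0.0016 0.0028] turn [ 0.01 -0.04 -0.22] t 3.15 tcp [ 0.5005 -0.0041  0.0067] F [-1.2098 -1.1636  0.5181]
```

View pics/w2.png

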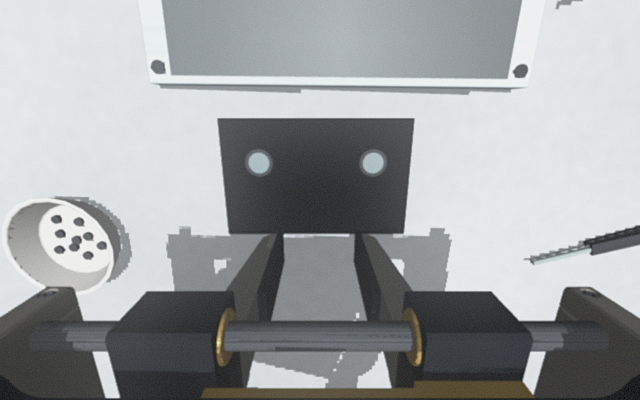

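The cover is square against both fingertips; its back edge is at row 118 and the fixture edge at row 88, which leaves a gap of about 17 mm.

>>> move_arm:
  commands:
    - [[0.0,0,0.003,0,0,-0.2,130],[0.005,0,0.003,0,0,-0.2,130],[0.01,0,0.003,0,0,-0.2,130],[0.013,0,0.003,0,0,-0.2,130],[0.015,0,0.003,0,0,-0.2,130],[0.015,0,0.003,0,0,-0.2,130]]

```text
time_s: 3.8
tcp_pos: [0.5146, -0.0036, 0.0037]
eef_rot: [[0.999, 0.043, 0.001], [0.043, -0.999, -0.0], [0.0, 0.0, -1.0]]
contact_force: [-0.3, -0.0, 0.4]
width: 0.491
```

>>> move_arm:
  commands:
    - [[0.002,0,0,0,0,0,130],[0.004,0,0,0,0,0,130],[0.004,0,0,0,0,0,130]]

```text
time_s: 4.1
tcp_pos: [0.5167, -0.0031, 0.0033]
eef_rot: [[0.999, 0.043, -0.004], [0.043, -0.999, 0.0], [-0.004, -0.001, -1.0]]
contact_force: [-5.8, -0.1, 4.7]
width: 0.494
```

>>> move_arm:
  commands:
    - [[0.001,0,-0.001,0,0,0,130],[0.001,0,-0.003,0,0,0,130],[0.001,0,-0.005,0,0,0,130],[0.0015,0,-0.007,0,0,0,130]]

```text
time_s: 4.5
tcp_pos: [0.5173, -0.0026, 0.0096]
eef_rot: [[0.999, 0.043, -0.005], [0.043, -0.999, 0.001], [-0.005, -0.001, -1.0]]
contact_force: [-5.9, 0.6, -0.7]
width: 0.489
```

```bash
python3 -c "
from h import *
goal((.518,-.005,.01),2.5)
im,M,E=wrist();cv2.imwrite('pics/w3.png',im);i=cams.snapshot('side')[130:230,220:370,::-1]
i=cv2.resize(i,(600,400),interpolation=2);o=np.zeros((400,1240,3),np.uint8);o[:,:640]=im;o[:,640:]=i;cv2.imwrite('pics/v3.png',cv2.resize(o,(800,258),interpolation=3))"
```

```text
shift [ 0.0006  0.0024 -0.0004] turn [-0.08  0.3  -0.04] t 4.5 tcp [ 0.5173 -0.0026  0.0096] F [-5.872   0.6028 -0.6802]
```

View pics/v3.png

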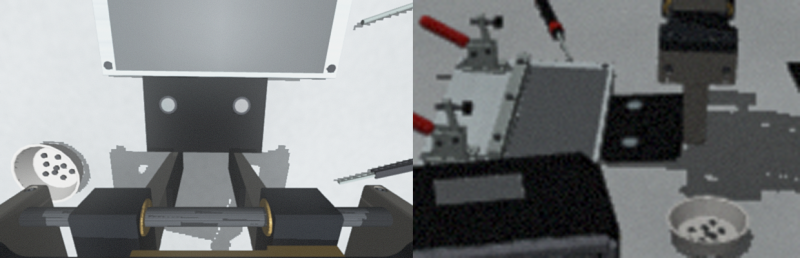

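The cover lies flush against the fixture front (left view, row ~76), with the fingertips on its front edge. The −0.7 N vertical force is what carrying that edge would give. I'll follow the arc upward.

>>> move_arm:
  commands:
    - [[0.0003,0,-0.002,0,0,0,130],[0.0006,0,-0.004,0,0,0,130],[0.001,0,-0.006,0,0,0,130],[0.0014,0,-0.008,0,0,0,130],[0.0018,0,-0.01,0,0,0,130],[0.0024,0,-0.012,0,0,0,130],[0.003,0,-0.014,0,0,0,130]]

```text
time_s: 5.3
tcp_pos: [0.5198, -0.0026, 0.0235]
eef_rot: [[0.999, 0.043, -0.007], [0.043, -0.999, 0.001], [-0.007, -0.001, -1.0]]
contact_force: [-8.2, 0.4, 1.1]
width: 0.491
```

```bash
python3 -c "
from h import *
goal((.52,-.005,.023),2.5)
im,M,E=wrist();cv2.imwrite('pics/w3.png',im);i=cams.snapshot('side')[130:230,220:370,::-1]
i=cv2.resize(i,(600,400),interpolation=2);o=np.zeros((400,1240,3),np.uint8);o[:,:640]=im;o[:,640:]=i;cv2.imwrite('pics/v4.png',cv2.resize(o,(800,258),interpolation=3))"
```

```text
shift [0.0001 0.0025 0.0005] turn [-0.08  0.38 -0.03] t 5.3 tcp [ 0.5198 -0.0026  0.0235] F [-8.248   0.3807  1.0547]
```

View pics/v4.png

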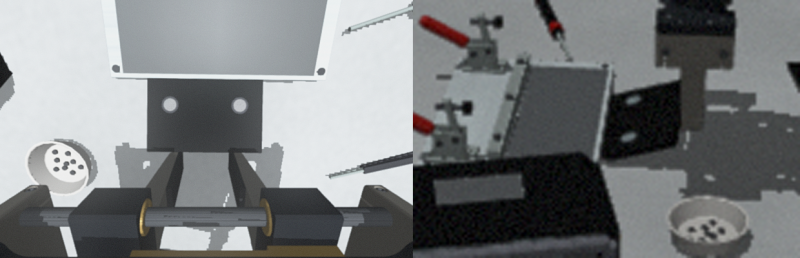

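The side view shows the cover tilted, its front edge raised along with the tips and its back edge held on the fixture front. I'll continue.

>>> move_arm:
  commands:
    - [[0.0005,0,-0.0025,0,0,0,130],[0.001,0,-0.005,0,0,0,130],[0.002,0,-0.0075,0,0,0,130],[0.003,0,-0.01,0,0,0,130],[0.004,0,-0.0125,0,0,0,130],[0.0055,0,-0.015,0,0,0,130]]

```text
time_s: 6.0
tcp_pos: [0.5288, -0.003, 0.0401]
eef_rot: [[0.999, 0.043, 0.001], [0.043, -0.999, -0.0], [0.001, 0.0, -1.0]]
contact_force: [-3.0, 0.6, 1.7]
width: 0.491
```

```bash
cat > look.py <<'E'
from h import *
import sys
goal((.52,-.005,.023),2.5)
im,M,E=wrist();i=cams.snapshot('side')[130:230,220:370,::-1]
i=cv2.resize(i,(600,400),interpolation=2);o=np.zeros((400,1240,3),np.uint8);o[:,:640]=im;o[:,640:]=i;cv2.imwrite(sys.argv[1],cv2.resize(o,(800,258),interpolation=3))
E
python3 look.py pics/v5.png
```

```text
shift [-0.0089  0.0016  0.0171] turn [ 0.01 -0.06 -0.04] t 6.0 tcp [ 0.5288 -0.003   0.0401] F [-3.0094  0.6498  1.6912]
```

View pics/v5.png

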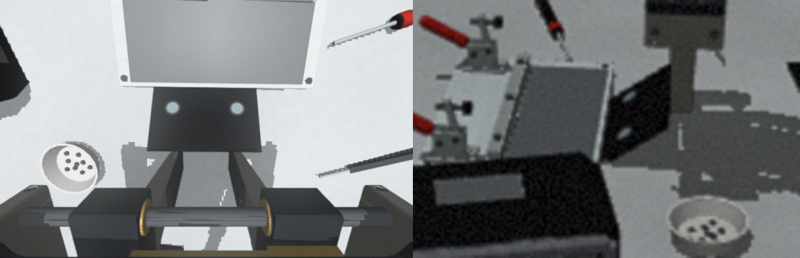

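Tilt is about 30°, with the tips at or just under the raised border. I'll follow the arc on, with the tips biased slightly low.

>>> move_arm:
  commands:
    - [[0.0018,0,-0.0025,0,0,0,130],[0.0037,0,-0.005,0,0,0,130],[0.0057,0,-0.007,0,0,0,130],[0.008,0,-0.0092,0,0,0,130],[0.0103,0,-0.0115,0,0,0,130],[0.0125,0,-0.0135,0,0,0,130],[0.0147,0,-0.0155,0,0,0,130],[0.017,0,-0.0172,0,0,0,130]]

```text
time_s: 6.9
tcp_pos: [0.5455, -0.0021, 0.057]
eef_rot: [[0.999, 0.043, 0.0], [0.043, -0.999, -0.0], [0.0, 0.0, -1.0]]
contact_force: [-0.8, -0.7, 0.3]
width: 0.489
```

```bash
python3 look.py pics/v6.png
```

```text
shift [-0.0256  0.0018  0.034 ] turn [ 0.   -0.02 -0.04] t 6.9 tcp [ 0.5455 -0.0021  0.057 ] F [-0.8094 -0.721   0.306 ]
```

View pics/v6.png

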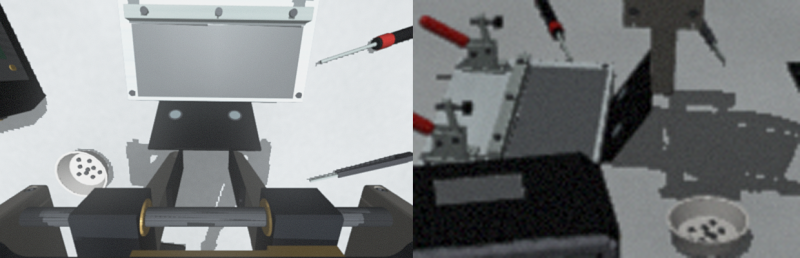

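The cover is at about 50°, still resting on the tips. I'll take it on towards upright.

>>> move_arm:
  commands:
    - [[0.004,0,-0.003,0,0,0,130],[0.0085,0,-0.0055,0,0,0,130],[0.013,0,-0.0075,0,0,0,130],[0.0175,0,-0.009,0,0,0,130],[0.022,0,-0.01,0,0,0,130],[0.0265,0,-0.0105,0,0,0,130],[0.031,0,-0.0105,0,0,0,130],[0.0355,0,-0.0105,0,0,0,130]]

```text
time_s: 7.8
tcp_pos: [0.581, -0.0006, 0.0672]
eef_rot: [[0.999, 0.043, -0.0], [0.043, -0.999, 0.0], [-0.0, -0.0, -1.0]]
contact_force: [0.2, -0.4, -0.2]
width: 0.488
```

```bash
python3 look.py pics/v7.png
```

```text
shift [-0.0611  0.0018  0.0442] turn [-0.    0.01 -0.04] t 7.8 tcp [ 0.581  -0.0006  0.0672] F [ 0.2029 -0.3791 -0.1612]
```

View pics/v7.png

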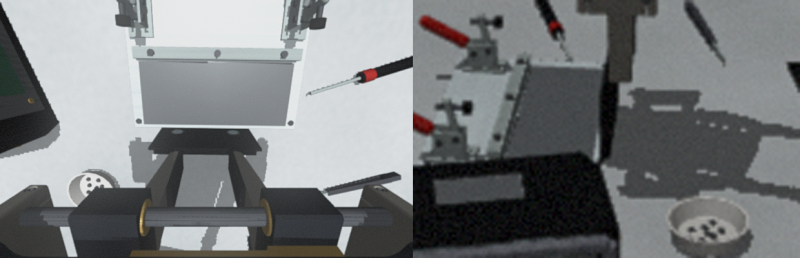

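The cover is almost upright, so I'll push it past.

>>> move_arm:
  commands:
    - [[0.005,0,0,0,0,0,130],[0.01,0,0,0,0,0,130],[0.015,0,0,0,0,0,130],[0.02,0,0,0,0,0,130],[0.024,0,0,0,0,0,130],[0.028,0,0,0,0,0,130],[0.032,0,0,0,0,0,130],[0.032,0,0,0,0,0,130]]

```text
time_s: 8.7
tcp_pos: [0.6131, 0.0007, 0.0674]
eef_rot: [[0.999, 0.043, 0.0], [0.043, -0.999, -0.0], [0.0, 0.0, -1.0]]
contact_force: [0.4, 0.4, -0.2]
width: 0.49
```

```bash
python3 look.py pics/v8.png
```

```text
shift [-0.0933  0.0017  0.0443] turn [ 0.   -0.02 -0.03] t 8.7 tcp [0.6131 0.0007 0.0674] F [ 0.4207  0.3569 -0.1593]
```

View pics/v8.png

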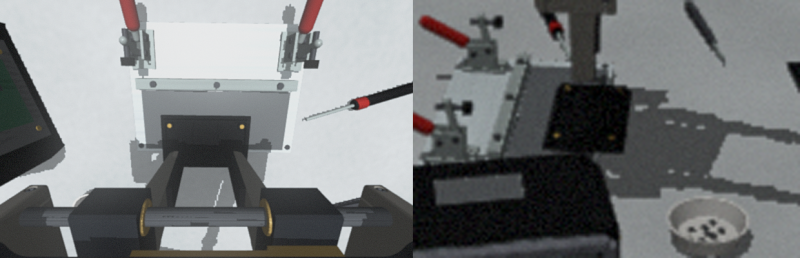

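It has flipped: the cover lies inside up on the plate with its brass bosses showing, overhanging the front edge. Next the tips go back, then down behind it.

>>> move_arm:
  commands:
    - [[-0.02,0,0,0,0,0,130],[-0.045,0,0,0,0,0,130],[-0.07,0.001,0,0,0,0,130],[-0.07,0.001,0.01,0,0,0,130],[-0.07,0.002,0.03,0,0,0,130],[-0.07,0.002,0.045,0,0,0,130],[-0.07,0.002,0.053,0,0,0,130],[-0.07,0.002,0.053,0,0,0,130]]

```text
time_s: 9.6
tcp_pos: [0.5419, -0.004, 0.0127]
eef_rot: [[0.999, 0.043, -0.003], [0.043, -0.999, 0.001], [-0.003, -0.001, -1.0]]
contact_force: [0.2, -0.9, -0.6]
width: 0.493
```

Run:
```python
from h import *
im,M,E=wrist(); cv2.imwrite("pics/w9.png",im); goal((.57,-.003,.014),2.5)
g=cv2.cvtColor(im,cv2.COLOR_BGR2GRAY)
for u in (290,320,350): print(u,[ (v,int(g[v,u])) for v in range(20,260,5)])
for r in rects(im[:235],M,E,.014,0,75,2000):print(*r)
```

```text
shift [ 0.0274  0.     -0.0003] turn [-0.02  0.07 -0.03] t 9.65 tcp [ 0.5427 -0.0041  0.0137] F [ 0.1686 -0.053   0.8159]
290 [(20, 171), (25, 166), (30, 170), (35, 169), (40, 168), (45, 168), (50, 168), (55, 167), (60, 167), (65, 166), (70, 151), (75, 65), (80, 76), (85, 56), (90, 62), (95, 61), (100, 61), (105, 58), (110, 53), (115, 53), (120, 53), (125, 53), (130, 54), (135, 52), (140, 57), (145, 56), (150, 57), (155, 57), (160, 67), (165, 59), (170, 58), (175, 57), (180, 64), (185, 65), (190, 74), (195, 71), (200, 226), (205, 226), (210, 227), (215, 224), (220, 226), (225, 226), (230, 224), (235, 141), (240, 144), (245, 145), (250, 140), (255, 141)]
320 [(20, 178), (25, 177), (30, 175), (35, 177), (40, 171), (45, 174), (50, 176), (55, 177), (60, 174), (65, 173), (70, 162), (75, 67), (80, 81), (85, 49), (90, 64), (95, 63), (100, 61), (105, 58), (110, 59), (115, 55), (120, 58), (125, 53), (130, 57), (135, 54), (140, 53), (145, 51), (150, 51), (155, 57), (160, 57), (165, 62), (170, 61), (175, 67), (180, 68), (185, 71), (190, 71), (195, 64), (200, 227), (205, 225), (210, 225), (215, 225), (220, 225), (225, 227), (230, 225), (235, 138), (240, 143), (245, 141), (250, 142), (255, 144)]
350 [(20, 173), (25, 178), (30, 177), (35, 176), (40, 173), (45, 179), (50, 178), (55, 173), (60, 177), (65, 174), (70, 166), (75, 72), (80, 81), (85, 50), (90, 67), (95, 55), (100, 59), (105, 59), (110, 60), (115, 58), (120, 58), (125, 59), (130, 59), (135, 54), (140, 58), (145, 57), (150, 59), (155, 64), (160, 60), (165, 58), (170, 67), (175, 64), (180, 67), (185, 65), (190, 69), (195, 69), (200, 227), (205, 226), (210, 226), (215, 223), (220, 225), (225, 229), (230, 144), (235, 148), (240, 147), (245, 144), (250, 144), (255, 146)]
[306. 135.] [610.    2.3  69.2 109.7   1.7]
```

>>> move_arm:
  commands:
    - [[0.006,-0.003,0,0,0,0,130],[0.014,-0.006,0,0,0,0,130],[0.019,-0.006,0,0,0,0,130],[0.024,-0.006,0,0,0,0,130],[0.029,-0.006,0,0,0,0,130],[0.034,-0.006,0,0,0,0,130],[0.039,-0.006,0,0,0,0,130],[0.042,-0.006,0,0,0,0,130]]

```text
time_s: 10.45
tcp_pos: [0.585, 0.0035, 0.0143]
eef_rot: [[0.999, 0.043, 0.0], [0.043, -0.999, -0.0], [0.0, 0.0, -1.0]]
contact_force: [-1.2, 0.3, 1.5]
width: 0.492
```

>>> move_arm:
  commands:
    - [[0.002,0,0,0,0,0,130],[0.004,0,0,0,0,0,130],[0.006,0,0,0,0,0,130],[0.006,0,0,0,0,0,130]]

```text
time_s: 10.85
tcp_pos: [0.5908, 0.0038, 0.0143]
eef_rot: [[0.999, 0.043, 0.001], [0.043, -0.999, 0.0], [0.001, 0.0, -1.0]]
contact_force: [0.1, 0.3, -1.4]
width: 0.491
```

>>> move_arm:
  commands:
    - [[0.0015,0,0,0,0,0,130],[0.003,0,0,0,0,0,130],[0.004,0,0,0,0,0,130],[0.004,0,0,0,0,0,130]]

```text
time_s: 11.25
tcp_pos: [0.5947, 0.004, 0.0143]
eef_rot: [[0.999, 0.043, 0.0], [0.043, -0.999, 0.0], [0.0, -0.0, -1.0]]
contact_force: [0.5, 0.6, -0.4]
width: 0.493
```

>>> move_arm:
  commands:
    - [[0.001,0,0,0,0,0,130],[0.002,0,0,0,0,0,130],[0.002,0,0,0,0,0,130]]

```text
time_s: 11.55
tcp_pos: [0.5963, 0.0042, 0.0142]
eef_rot: [[0.999, 0.043, -0.001], [0.043, -0.999, 0.0], [-0.001, -0.0, -1.0]]
contact_force: [-1.8, -0.3, 1.3]
width: 0.489
```

Run:
```python
from h import *
im,M,E=wrist(); cv2.imwrite("pics/w10.png",im); goal((.60,-.003,.014),2.5)
for r in rects(im[:235],M,E,.014,0,80,2000):print(*r)
g=cv2.cvtColor(im,cv2.COLOR_BGR2GRAY)
for u in (250,320,390): print(u,[(v,int(g[v,u])) for v in range(30,110,3)])
```

```text
shift [0.0034 0.0073 0.0002] turn [-0.01  0.03 -0.04] t 11.6 tcp [0.5963 0.0041 0.0142] F [-1.5618  0.2559  0.2203]
[323. 175.] [639.8   4.4  71.1 111.8   2.5]
[541.  30.] [ 724.  -107.9   27.7   52.4    2.5]
250 [(30, 234), (33, 233), (36, 232), (39, 231), (42, 232), (45, 231), (48, 232), (51, 233), (54, 232), (57, 232), (60, 232), (63, 233), (66, 229), (69, 230), (72, 232), (75, 231), (78, 230), (81, 232), (84, 231), (87, 230), (90, 232), (93, 187), (96, 191), (99, 190), (102, 189), (105, 192), (108, 193)]
320 [(30, 231), (33, 234), (36, 232), (39, 234), (42, 234), (45, 232), (48, 233), (51, 233), (54, 232), (57, 232), (60, 233), (63, 233), (66, 232), (69, 230), (72, 230), (75, 230), (78, 231), (81, 232), (84, 231), (87, 231), (90, 231), (93, 205), (96, 192), (99, 186), (102, 187), (105, 189), (108, 192)]
390 [(30, 232), (33, 234), (36, 231), (39, 232), (42, 232), (45, 233), (48, 229), (51, 230), (54, 231), (57, 234), (60, 231), (63, 233), (66, 231), (69, 229), (72, 228), (75, 230), (78, 230), (81, 228), (84, 231), (87, 230), (90, 231), (93, 227), (96, 185), (99, 189), (102, 185), (105, 187), (108, 189)]
```

Contact with the stop is starting, at the x I expected. I'll press a little more to seat it.

>>> move_arm:
  commands:
    - [[0.001,0,0,0,0,0,130],[0.002,0,0,0,0,0,130],[0.003,0,0,0,0,0,130],[0.003,0,0,0,0,0,130]]

```text
time_s: 12.0
tcp_pos: [0.5972, 0.0045, 0.0138]
eef_rot: [[0.999, 0.043, -0.006], [0.043, -0.999, 0.001], [-0.006, -0.001, -1.0]]
contact_force: [-7.7, -0.2, 5.4]
width: 0.49
```

>>> move_arm:
  commands:
    - [[-0.004,0,0,0,0,0,130],[-0.015,0,0,0,0,0,130],[-0.035,0,0,0,0,0,130],[-0.05,0,-0.03,0,0,0,130],[-0.06,0,-0.07,0,0,0,130],[-0.06,0,-0.11,0,0,0,130],[-0.06,0,-0.12,0,0,0,130],[-0.06,0,-0.12,0,0,0,130]]

```text
time_s: 12.8
tcp_pos: [0.5417, 0.0011, 0.1367]
eef_rot: [[0.999, 0.043, 0.006], [0.043, -0.999, -0.001], [0.006, 0.002, -1.0]]
contact_force: [-0.1, -0.1, -0.7]
width: 0.491
```

Run:
```python
from h import *
im,M,E=wrist(); goal((.6,0,.1),2.5)
for r in rects(im[:235],M,E,.014,0,80,1000):print(*r)
sc=cams.snapshot("scene")[...,::-1].copy()
a=cv2.imread("pics/scene0.png");d=cv2.absdiff(a,sc).max(2)
for n,(u,v,w,h) in dict(tweez=(160,165,70,17),driver=(110,212,80,18),smallR=(235,145,40,22)).items(): print(n,d[v:v+h,u:u+w].mean().round(1))
o=np.zeros((600,800,3),np.uint8)
o[:300,:400]=cv2.resize(im[20:245,170:470],(400,300));o[:300,400:]=cv2.resize(sc[140:340,150:450],(400,300),interpolation=2)
s=cams.snapshot("side")[...,::-1];o[300:,:450]=cv2.resize(s[110:270,180:420],(450,300),interpolation=2)
cv2.imwrite("pics/v9.png",o)
```

```text
shift [0.0597 0.004  0.0345] turn [ 0.03 -0.1  -0.04] t 12.85 tcp [0.5401 0.0015 0.1344] F [ 0.353   0.1265 -1.7045]
[321.  95.] [638.    4.5  65.5 108.8   2.1]
[581.  54.] [ 683.1 -228.5   13.    84.8   21.3]
[50. 92.] [630.  277.5 149.7 156.8  16. ]
tweez 8.9
driver 8.4
smallR 13.1
```

View pics/v9.png

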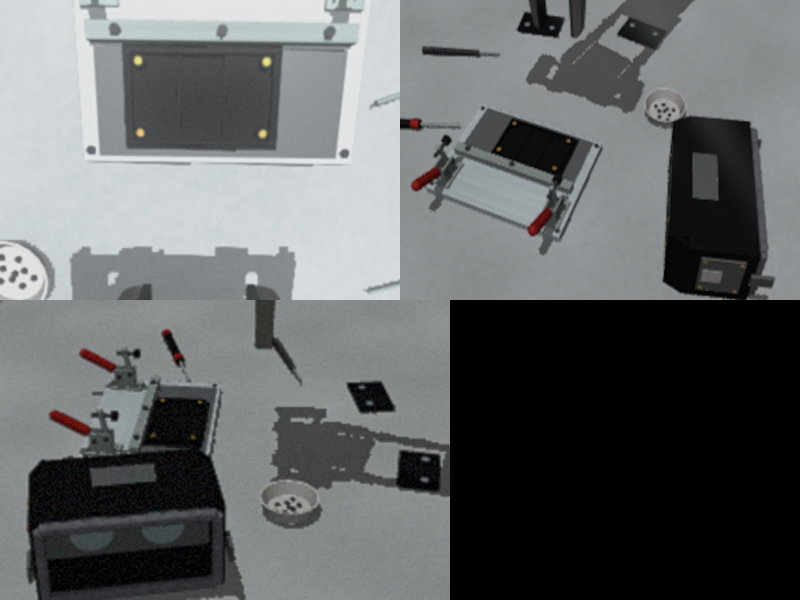

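The cover sits inside up and parallel against the stop bar, and the bystanders look unmoved. I'll do one quick gap check on pixel values before handing in.

Run:
```python
from h import *
im,M,E=wrist();g=cv2.cvtColor(im,cv2.COLOR_BGR2GRAY)
for u in (240,267,300,340,372,400): print(u,g[36:60,u])
print(ray(M,E,[(320,49),(320,50),(320,51)],.012)[:,0])
```

```text
240 [201 202 203 201 203 194 134  96 101 130 145 148 149 153 151 157 157 156
 154 163 163 162 163 166]
267 [201 203 203 200 201 198 156 107  86  93  78  88  91  84  91  84  88  76
  82  78  81  82  79  80]
300 [199 200 199 201 196 195 184 124  89  84  76  72  72  81  88  83  85  71
  66  75  77  80  83  78]
340 [119 115 116 117 151 191 187 155 102  80  74  74  87  84  88  87  84  67
  65  74  77  75  74  73]
372 [197 193 197 199 199 195 197 178 129  87  85  76  81  85  88  87  85  81
  75  90 148 214 218 214]
400 [195 200 197 200 199 201 195 191 158  99  88 109 136 133 126 149 153 148
 152 151 155 154 153 153]
[0.6738 0.673  0.6722]
```

```bash
python3 -c "
from cell import arm
print(arm.job_done())"
```

```text
the job is handed in; nothing more can be done
None
```

The cover is flipped inside up onto the fixture and pushed back against the rear stop bar. I handed the job in at about 13 s of the 64 s allowed.

I pushed the largest cover against the fixture's front face with both fingertips, pressing at 6 to 8 N. I then followed the arc up and over until it fell onto the plate, and pushed it back along the plate to the stop.

**Seating:** The push met firm resistance of about 7.7 N where I expected the stop. The last wrist image shows no strip of pad between the bar and the cover along its width. The cover's yaw measured 2.1 to 2.5°, and the fixture's 2.3 to 3.1°.

**Orientation:** The four brass bosses face up.

**Bystanders:** By eye in the final picture, the headset, tweezers, screwdriver, dish and smaller covers are where they started. I also compared images of the tweezers, the driver and one small cover, and the differences of 8 to 13 grey levels settle nothing. The small cover's figure includes the arm being in view.

**Disagreement:** The final image measurement gave the cover's depth as 65.5 mm instead of 70 mm. I put this down to the mask cutting off part of the cover, because the two measurements before it gave 69 and 71 mm.

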